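# Open the specimen sampler, index its carousel and load a cup

## Robot

A 6-joint arm with a two-finger parallel gripper is mounted at the origin on a cart in front of the work surface, level with it; the furniture and walls round the work are solid. World frame = base frame: x ahead of the robot, y to its left, z up, the work surface at z = 0. Lengths are in mm, angles in rad, forces in N, time in s.
With the tool pointing down it reaches from about 300 to 775 mm from the base axis. Payload 14.6 kg.
Tool frame: the origin (TCP) lies at the very end of the fingers, on their centre line; the grasp point (between the pads) lies 19 mm behind it; z points along the fingers, y is the line along which they close (so a half turn about z gives the same grasp; the last joint's range is limited). The gripper opens to 94 mm and grips with 3 to 60 N. Pads are 16 mm wide; open, the fingers measure 119 mm over their backs; the gripper's body (75 mm by 177 mm) begins 78 mm behind the grasp point.
Start: joints at [1.051, 0.3, 1.521, -0, 1.321, -0.067], TCP at [240.613, 494.565, 205.446] pointing down, gripper open.
Joint ranges: [-3.03, 3.03], [-0.79, 2.21], [0.23, 2.52], [-1.04, 4.18], [0, 3.07], [-2.55, 2.55]. Speed limits (rad/s): [2.22, 2.22, 2.57, 3.14, 3.14, 3.14].

## Interface

Orientations are given as [roll, pitch, yaw] about the fixed x, y, z axes, in that order (R = Rz(yaw) Ry(pitch) Rx(roll)).
In Python, from cell import manip, camera, get_calibration gives the robot as it stands. The module is installed in compiled form; this text tells all that it offers.
- The arm moves only by the tool jog_arm, never from a script. Its argument "plan" is one flat list of numbers, 6 for each row, row after row: the shift along the world's x, y, z in m, then the turn, a rotation vector about the world's x, y, z in degrees. A call has 1 to 20 rows; each row is the pose to reach, as a shift and turn from the pose commanded when the call began; what a row does not reach only later rows make up. A row lasts 1/10 s, in which the tool goes at most 50 mm and 8.59 degrees, less where a joint would pass 70% of its speed; a pose out of reach is approached as far as the arm can. A call with a gripper value outside its range is refused whole. "claw" is the finger opening in m, from 0 to 0.094, set as the call begins (left out, the last holds). The fingers move at their own pace and stop on an object; "force" is the grip in N (left out, the last holds). Time passes only in rows, so rows that repeat a pose let the fingers close. It gives the time, the measured TCP pose, the force, the opening and the grip force at its end, in the units of the state.
- manip.read_state(): the state, without advancing time (a new reading comes with each control period).
- camera(name): name is "scene" or "top" or "wrist"; returns (picture, depth): 384x512x3 uint8, red, green, blue; 384x512 float32, mm along the optical axis (not along the pixel's ray), 0 where there is no reading.
- get_calibration(name): a dict with "fx", "fy", "cx", "cy" (pixels), "k1" (the pictures are not rectified: a ray, as slopes to the right and down, at radius r is drawn at 1 + k1 r^2 times it, then the intrinsics apply), "origin" and "attitude" of the camera in the world. Camera axes: x right, y down, z forward; pixel columns grow to the right and rows downward; lengths in mm; the calibration is good to about 2 mm. A picture is of the moment at which its call begins: read the wrist's pose just before it. get_calibration takes no time and is no camera call; for the wrist camera it gives the pose at the moment of the call.
- manip.sign_off(): hands the job in; it is judged then, once.
The state is a dict: "clock": time; "joints": joint angles; "qd": joint speeds; "effort": joint torques, N m; "eef_pos": TCP position; "eef_rot": TCP orientation; "wrist_force": force on the tool from outside, world axes, zero at the start; "moment": the same for the moment, N m; "finger_gap": finger opening in mm; "finger_force": force on a finger pad.
Only numpy, scipy, OpenCV 4.12 (cv2) and the standard library are available. Lean on these libraries where they do the work, as an engineer would, in place of code of your own. Each camera call takes 0.05 s, during which the arm holds its last target. There are 200 camera calls.

## Task

The blue-lidded specimen cup has to go into the bench sampler: swing the sampler's clear cover up and back past its balance point so that it stays open on its own, then lift the red index knob, turn the blue carousel until its one empty cup seat faces the green mark at the front of the housing, and let the knob drop fully home so that it locks the carousel there. Only then stand the blue-lidded cup in that empty seat, right down on its floor, keeping the cup upright all the way. Leave the cover open and do not disturb the other things standing on the trolley.

Things in the scene. Friction and masses are not known exactly. Their poses are not given: they have to be found in the camera images.
- sampler: White and grey bench sampler, fixed, 208 (x) x 188 (y) mm. Origin: middle of its underside, under the carousel's axis; its front (sloping keypad) faces its -x, the hinge is at its +x side. Its flat deck is 46 mm above the origin. On it the 160 mm blue carousel turns freely either way (no end stop) about the vertical through the origin; disc top 54 mm up.
- cover (a joint): Angle of the clear cover about its rear hinge: 0 closed, 1.78 rad (end stop, leaning back) fully open. 0.3 to 0.46 kg. Left alone it falls shut below about 1.08 rad and falls open above. Box-shaped, open below: 180 mm long, 178 wide, 72 deep; closed, its top is 120 mm above the trolley top. Open, it stands up to 225 mm high behind the hinge.
- cover_hinge (a point): Middle of the cover's hinge line, which runs along the sampler's y; fixed 92 mm behind and 47.5 mm above the sampler's origin. Opening lifts the front edge up and over towards the sampler's +x.
- cover_bar (a point): Middle of the cover's steel grab bar: round, 10 mm thick, parallel to the hinge line (the sampler's y), 80 mm straight between two posts. Closed, it stands 36 mm above the cover's top face (centre to face), 23 mm behind the front edge, 158 mm in front of the hinge line and 108 mm above it. Moves with the cover.
- plunger (a joint): Lift of the sprung index knob and its pin: 0 fully down, 22 mm most. A spring presses it down with 4 to 7 N. At the start the pin is down in a free-running groove. A raised land (13 mm either side of the hole) bars the groove at the locking hole: lift 15 mm or more to pass. Let go within about 10 mm of the hole, it slides home into it and locks the carousel.
- index_knob (a point): Grip point of the red index knob: upright, 23 mm in diameter, with a 27 mm cap from 6 to 16 mm above this point; the 23 mm grip reaches 32 mm below it, the carousel disc's top is 40 mm below it (knob down). Sits on the carousel 52 mm from its axis and turns round with it. With the pin over the locking hole it lies 72 degrees clockwise, seen from above, from load_point.
- empty_seat (a point): Middle of the floor of the one empty cup seat: on the carousel, 52 mm from the axis, 72 degrees counter-clockwise (from above) from the knob. White collar round it, inside diameter 50 mm, 8 mm high. Going on counter-clockwise, the next three seats at 72 degree steps hold lidded cups (red, yellow, red; 46 mm wide, tops 60 mm above the disc).
- load_point (a point): Fixed point on the sampler where the empty seat's floor must come to be: 52 mm in front of the carousel axis (towards the sampler's -x), 54 mm above the sampler's origin, by the green diamond marks on deck and keypad and the label reader's window.
- blue_cup_mid (a point): Centre (29.5 mm above its base, 29.5 below its top) of the loose specimen cup with the blue screw lid, the one to load: 59 mm tall, body 42 mm wide, lid 46 mm wide and the top 13 mm. 20 to 60 g. Stands upright on the trolley.
- yellow_cup_mid (a point): Centre, half-way up, of a loose yellow-lidded cup, same size as the blue one, on the trolley. Bystander.
- dropper_mid (a point): Centre, half-way up, of an amber dropper bottle, 33 mm wide, 102 mm tall. Bystander.
- buds_mid (a point): Centre, half-way up, of a tub of cotton buds, 77 mm wide, 80 mm tall. Bystander.
- antiseptic_mid (a point): Centre, half-way up, of a green squeeze bottle, 41 x 61 mm, 99 mm tall. Bystander.
There are look-alikes about, which are no part of the job. Leave any turquoise look-alike of the part that bears blue_cup_mid alone.

How it is judged (in metres and radians):
On the way, in this order (a step that is already met when the one before it is completed fails the run):
1. the clear cover stands open, leaning back (value of joint cover above 1.65 rad and velocity of joint cover below 0.3 rad/s), for 0.2 s.
2. the still empty seat faces the green mark and the index knob has dropped home there (horizontal distance between empty_seat and load_point below 0.006 m and value of joint plunger below 0.003 m and distance between blue_cup_mid and empty_seat above 0.08 m and value of joint cover above 1.65 rad), for 0.2 s.
At the end, for the whole second after the job is handed in: The cover stands open by itself (over 1.65 rad), the knob is down (under 3 mm) with the seat within 6 mm of the load point, and the blue-lidded cup stands in that seat: centred within 7 mm, on its floor (centre 26 to 33 mm above it), within 0.1 rad of upright (value of joint cover above 1.65 rad and value of joint plunger below 0.003 m and horizontal distance between empty_seat and load_point below 0.006 m and horizontal distance between blue_cup_mid and empty_seat below 0.007 m and z of blue_cup_mid in the frame of empty_seat between 0.026 and 0.033 m and angle between blue_cup_mid's own z axis and vertical below 0.1 rad); the robot touches nothing.
It fails at once if the blue-lidded cup is tipped over 45 degrees (angle between blue_cup_mid's own z axis and vertical above 0.785 rad).
It fails at once if the yellow-lidded cup is moved more than 25 mm or knocked over (distance of yellow_cup_mid from where it was at the start of the episode above 0.025 m or angle between yellow_cup_mid's own z axis and vertical above 0.5 rad).
It fails at once if the dropper bottle is moved more than 25 mm or knocked over (distance of dropper_mid from where it was at the start of the episode above 0.025 m or angle between dropper_mid's own z axis and vertical above 0.5 rad).
It fails at once if the tub of cotton buds is moved more than 25 mm or knocked over (distance of buds_mid from where it was at the start of the episode above 0.025 m or angle between buds_mid's own z axis and vertical above 0.5 rad).
It fails at once if the squeeze bottle is moved more than 25 mm or knocked over (distance of antiseptic_mid from where it was at the start of the episode above 0.025 m or angle between antiseptic_mid's own z axis and vertical above 0.5 rad).
It also fails if it takes over 64 s, if anything falls off the work surface, if the arm or the gripper's body presses on something with over 40 N, if the wrist force passes 120 N, or if a joint passes its speed limit or range.

## Working session

There is one attempt and no reset: what is moved stays moved. The work goes in short steps, Python scripts to look and compute and a tool call to move; the robot and the scene stay as the last step left them, time stands still between calls to the robot, and variables do not carry over. Pictures are saved under pics/ and viewed, at most 11 in all, crops included, and the job is handed in when it is done.

Besides the shell and the picture viewer there is one more tool, called as name(argument=value, ...) on one line, values as JSON. jog_arm: Moves the arm, as the interface text tells. Its arguments: {"type":"object","properties":{"plan":{"type":"array"},"claw":{"type":"number"},"force":{"type":"number"}},"required":["plan"]}

```bash
mkdir -p pics; cat > h.py <<'E'
import numpy as np, cv2
from cell import manip, camera, get_calibration
from scipy.spatial.transform import Rotation as R
def cloud(name):
    c=get_calibration(name); im,d=camera(name)
    A=np.array(c["attitude"],float)
    M=A if A.shape==(3,3) else (R.from_euler('xyz',A).as_matrix() if A.size==3 else R.from_quat(A).as_matrix())
    K=np.array([[c["fx"],0,c["cx"]],[0,c["fy"],c["cy"]],[0,0,1]])
    v,u=np.mgrid[0:384,0:512]
    p=cv2.undistortPoints(np.stack([u.ravel(),v.ravel()],1).astype(float)[:,None],K,np.array([c["k1"],0,0,0.]))[:,0]
    ray=np.c_[p,np.ones(len(p))].reshape(384,512,3)
    P=(ray*d[...,None])@M.T+np.array(c["origin"])
    P[d==0]=np.nan
    return im,d,P
def save(im,n): cv2.imwrite("pics/"+n,im[...,::-1])
E
python3 - <<'E'
from h import *
print(manip.read_state())
for n in("scene","top"):
    print(get_calibration(n)); im,d,P=cloud(n); np.savez(n,im=im,P=P); save(im,n+".png")
a=np.vstack  # side by side kept separate
E
```

```text
{'clock': 0.0, 'joints': array([ 1.05141005e+00,  3.00457445e-01,  1.52161459e+00, -1.50722418e-05,
        1.32067081e+00, -6.65618418e-02]), 'qd': array([ 0.00123244, -0.00084731, -0.00012238, -0.00105197,  0.00019598,
       -0.00063917]), 'effort': array([-5.02761177e-04, -5.31807625e+01, -3.52742171e+01,  7.07790256e-02,
        2.44326226e-02, -1.45315994e-04]), 'eef_pos': array([240.48217875, 494.33999237, 204.8796385 ]), 'eef_rot': array([-3.14044404e+00, -6.19356655e-05,  2.68877192e+00]), 'wrist_force': array([ 0.52243121, -0.13511063,  0.77947488]), 'moment': array([-0.03027976,  0.027483  , -0.04581749]), 'finger_force': 0.0, 'finger_gap': 94.32932434049508}
{'fx': 439.89934877239375, 'fy': 439.89934877239375, 'cx': 253.7275209686439, 'cy': 188.11614373784033, 'k1': -0.133747467338329, 'origin': array([ 72.38432005, 783.24809257, 759.40617167]), 'attitude': array([-2.20203329, -0.00527589, -2.62348343])}
{'fx': 420.7938516244928, 'fy': 420.7938516244928, 'cx': 254.72624519392338, 'cy': 187.51050510050382, 'k1': -0.013172698529971816, 'origin': array([ 336.97400355,   23.73705192, 1020.04170791]), 'attitude': array([-2.939939  ,  0.00601455, -1.63574773])}
```

View pics/top.png

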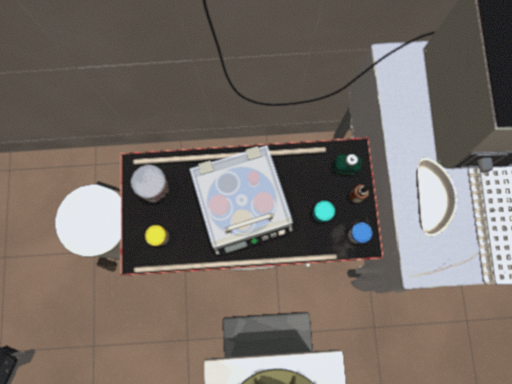

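View pics/scene.png

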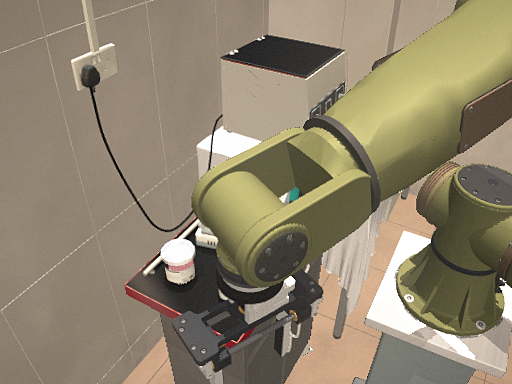

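Top view: the sampler is at about (241,200) and the knob and seats show through the cover. Candidates are blue (361,232) and turquoise (324,211). I'll confirm them in an enlarged crop.

```bash
python3 - <<'E'
from h import *
z=np.load("top.npz"); im,P=z["im"],z["P"]
save(cv2.resize(im[135:275,120:386],None,fx=3,fy=3,interpolation=cv2.INTER_CUBIC),"crop.png")
for n,(u,v) in dict(blue=(361,232),turq=(324,211),yel=(156,236),drop=(361,193),grn=(347,162),buds=(149,181),bar=(249,224),hl=(207,167),hr=(257,154),seat=(228,183),knob=(241,200),table=(300,240),table2=(180,210)).items():
    print(n,np.nanmedian(P[v-2:v+3,u-2:u+3].reshape(-1,3),0).round(1))
hsv=cv2.cvtColor(im,cv2.COLOR_RGB2HSV)
m=(hsv[...,0]>100)&(hsv[...,0]<115)&(hsv[...,1]>150)&(hsv[...,2]>80)
m[:, :340]=0
n,l,s,c=cv2.connectedComponentsWithStats(m.astype(np.uint8))
for i in range(1,n):
    if s[i,4]>50:
        q=P[l==i]; q=q[q[:,2]>50]; print(s[i],c[i],q.mean(0),q.min(0),q.max(0))
Z=P[135:275,120:386,2]
print(np.round(Z[::6,60:190:6]).astype(int))
E
```

```text
blue [ 414.1 -218.5   57.7]
turq [ 468.2 -139.5   57.1]
yel [435.7 249.   57.4]
drop [ 501.  -224.7   75.6]
grn [ 576.7 -200.9   73.9]
buds [559.7 257.1  82.6]
bar [439.6  34.2 155.1]
hl [573.4 118.9 122.1]
hr [595.6   7.3 122. ]
seat [535.6  75.  119.7]
knob [495.7  48.8 118.8]
table [409.3 -84.3  -0.5]
table2 [ 5.015e+02  2.027e+02 -4.000e-01]
[352 223  20  20 295] [361.79322034 232.73898305] [ 412.56640946 -220.04543401   57.77201633] [ 391.20629271 -242.66171926   51.81436632] [ 434.65123701 -197.13353657   63.46619172]
[[                -788                 -797                 -794
                  -807                 -807                 -810
                  -814                 -816                 -820
                  -832                 -846                 -843
                  -849 -9223372036854775808                 -858
                  -862                 -861                 -862
                  -860                 -854                 -855
                  -866]
 [                -864                 -855                 -855
                  -864    
[... 10287 characters left out ...]
 -113
                  -110                 -868                 -869
                  -860                 -868                 -853
                  -849]
 [                -861                 -854                 -861
                  -863                 -855                 -852
                  -866                 -869                 -861
                  -850                 -858                 -866
                  -858                 -862                 -861
                  -867                 -859                 -855
                  -862                 -855                 -858
                  -861]]<stdin>:14: RuntimeWarning: invalid value encountered in cast
```

View pics/crop.png

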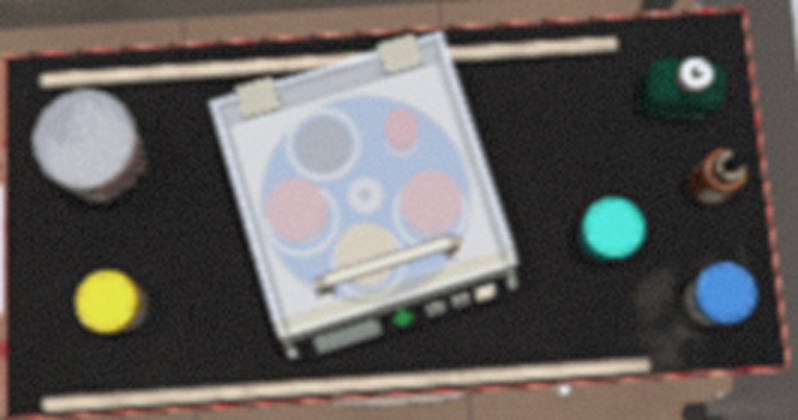

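Crop: the blue lid at (725,293) is the pure blue cup. The turquoise look-alike is at (613,228) and will be left alone. The red knob is at (401,130), the empty dark seat at (324,145), 72° CCW of it, and the green mark at (403,318).

```bash
python3 - <<'E'
from h import *
z=np.load("top.npz"); im,P=z["im"],z["P"]
Q=P.copy(); Q[:, :180]=np.nan; Q[:,300:]=np.nan; Q[:130]=np.nan;Q[280:]=np.nan
t=Q[(Q[...,2]>112)&(Q[...,2]<128)][:,:2]
r=cv2.minAreaRect(t.astype(np.float32)); print("top",r)
b=Q[(Q[...,2]>145)&(Q[...,2]<165)]
rb=cv2.minAreaRect(b[:,:2].astype(np.float32)); print("bar",rb,b.mean(0),len(b))
d=np.linalg.svd(b[:,:2]-b[:,:2].mean(0))[2][0]; print("bar dir",d,np.degrees(np.arctan2(d[1],d[0])))
# robust edges of top: for candidate yaw, percentile extents
for yaw in np.radians(np.arange(8,20,1.)):
    a=np.array([np.cos(yaw),np.sin(yaw)]);c=np.array([-a[1],a[0]])
    def ed(s):
        h,e=np.histogram(s,np.arange(-2000,2000,2.));return np.abs(np.diff(h)).astype(float).__pow__(2).sum()
    print(round(np.degrees(yaw)),ed(t@a),ed(t@c), np.percentile(t@a,[1,99]).round(1),np.percentile(t@c,[1,99]).round(1),(b[:,:2].mean(0)@a).round(1),(b[:,:2].mean(0)@c).round(1))
# ray intersect: knob and seats & green mark at z levels
cal=get_calibration("top");M=R.from_euler('xyz',cal["attitude"]).as_matrix();o=cal["origin"]
K=np.array([[cal["fx"],0,cal["cx"]],[0,cal["fy"],cal["cy"]],[0,0,1]])
def px(u,v,zz):
    p=cv2.undistortPoints(np.array([[[u,v]]],float),K,np.array([cal["k1"],0,0,0]))[0,0]
    w=M@[p[0],p[1],1];return (o+w*(zz-o[2])/w[2]).round(1)
cr=lambda u,v:(120+(u+.5)/3-.5,135+(v+.5)/3-.5)
for n,u,v,zz in [("knob",401,122,110),("seat",324,145,56),("axis",365,194,60),("red1",296,210,114),("yel",366,252,114),("red2",430,203,114),("green",403,318,38)]: print(n,px(*cr(u,v),zz))
E
```

```text
top ((509.0401611328125, 50.87422180175781), (183.60302734375, 178.04640197753906), 13.760747909545898)
bar ((442.9418029785156, 34.220638275146484), (10.026638984680176, 104.0774154663086), 13.473845481872559) [442.33684865  34.85864726 158.63127783] 241
bar dir [ 0.23841389 -0.97116364] -76.2070543233024
8 5686.0 2416.0 [421.4 600.6] [-110.1   68.9] 442.9 -27.0
9 6054.0 2488.0 [421.7 599.4] [-118.3   59.1] 442.3 -34.8
10 7524.0 2992.0 [421.8 598. ] [-126.6   49.7] 441.7 -42.5
11 6774.0 3234.0 [421.5 597.2] [-134.8   40.3] 440.9 -50.2
12 7330.0 4780.0 [421. 596.] [-143.3   31.1] 439.9 -57.9
13 7666.0 6878.0 [420.2 594.8] [-152.1   22.2] 438.8 -65.5
14 8620.0 6642.0 [419.  593.5] [-160.9   13.6] 437.6 -73.2
15 8456.0 5148.0 [417.4 592.3] [-169.8    4.8] 436.3 -80.8
16 7266.0 3798.0 [415.7 591.1] [-178.7   -3.7] 434.8 -88.4
17 6632.0 2892.0 [413.5 589.8] [-187.9  -12. ] 433.2 -96.0
18 6082.0 2682.0 [411.  588.6] [-197.3  -20. ] 431.5 -103.5
19 4924.0 2680.0 [408.3 587.4] [-206.6  -28. ] 429.6 -111.1
knob [550.7  18.4 110. ]
seat [549.   79.3  56. ]
axis [507.4  49.5  60. ]
red1 [489.3  98.8 114. ]
yel [455.3  49.8 114. ]
red2 [488.    1.3 114. ]
green [412.1  26.5  38. ]
```

jog_arm(plan=[0.202,-0.46,0.045,0,0,-50.3,0.202,-0.46,0.045,0,0,-50.3,0.202,-0.46,0.045,0,0,-50.3,0.202,-0.46,0.045,0,0,-50.3,0.202,-0.46,0.045,0,0,-50.3,0.202,-0.46,0.045,0,0,-50.3,0.202,-0.46,0.045,0,0,-50.3,0.202,-0.46,0.045,0,0,-50.3,0.202,-0.46,0.045,0,0,-50.3,0.202,-0.46,0.045,0,0,-50.3,0.202,-0.46,0.045,0,0,-50.3,0.202,-0.46,0.045,0,0,-50.3,0.202,-0.46,0.045,0,0,-50.3,0.202,-0.46,0.045,0,0,-50.3], claw=0.05)

```text
clock: 1.5
eef_pos: [442.2, 35.7, 250.3]
eef_rot: [-3.141, -0.0, 1.813]
wrist_force: [-1.4, -0.1, -0.5]
finger_gap: 50.1
finger_force: 0.0
```

```bash
python3 - <<'E'
from h import *
s=manip.read_state(); print(s["clock"],s["joints"].round(3),s["eef_pos"],s["eef_rot"],get_calibration("wrist"))
im,d,P=cloud("wrist"); np.savez("w1",im=im,P=P); save(im,"w1.png")
m=(P[...,2]>145)&(P[...,2]<168)&(np.hypot(P[...,0]-442,P[...,1]-35)<70)
b=P[m]; print(len(b),b.mean(0)); 
if len(b)>20: print(cv2.minAreaRect(b[:,:2].astype(np.float32)),np.percentile(b[:,2],[5,50,95]))
z=np.load("top.npz")["P"]; q=z[20:130:15,100:340:60]; print(q.round().tolist())
E
```

```text
1.5 [-0.002  0.024  1.735  0.     1.382 -0.244] [442.20122098  35.72406978 250.33192103] [-3.14136901e+00 -1.54773687e-04  1.81275051e+00] {'fx': 269.56409342050455, 'fy': 269.56409342050455, 'cx': 253.85313178246224, 'cy': 194.25994254414954, 'k1': -0.0601159599996217, 'origin': array([422.53914736, 117.35097848, 428.89567348]), 'attitude': array([ 2.85451737e+00, -1.13458337e-04,  2.41054444e-01])}
869 [440.93833686  39.9139868  157.97757529]
((442.39825439453125, 34.6641960144043), (9.595787048339844, 104.76483154296875), 13.575109481811523) [152.95761362 158.57807096 160.35902446]
[[[970.0, 369.0, 97.0], [970.0, 225.0, 80.0], [971.0, 76.0, 63.0], [969.0, -77.0, 49.0]], [[968.0, 391.0, 36.0], [971.0, 240.0, 13.0], [967.0, 82.0, 1.0], [968.0, -80.0, -19.0]], [[969.0, 418.0, -37.0], [969.0, 256.0, -57.0], [969.0, 89.0, -79.0], [971.0, -85.0, -103.0]], [[968.0, 447.0, -118.0], [968.0, 275.0, -140.0], [967.0, 96.0, -162.0], [968.0, -89.0, -188.0]], [[967.0, 481.0, -210.0], [970.0, 298.0, -243.0], [970.0, 105.0, -269.0], [970.0, -95.0, -296.0]], [[969.0, 522.0, -323.0], [969.0, 323.0, -352.0], [969.0, 115.0, -384.0], [969.0, -101.0, -419.0]], [[968.0, 567.0, -446.0], [967.0, 352.0, -482.0], [970.0, 128.0, -526.0], [971.0, -109.0, -568.0]], [[968.0, 622.0, -597.0], [968.0, 388.0, -642.0], [970.0, 142.0, -692.0], [968.0, -118.0, -735.0]]]
```

View pics/w1.png

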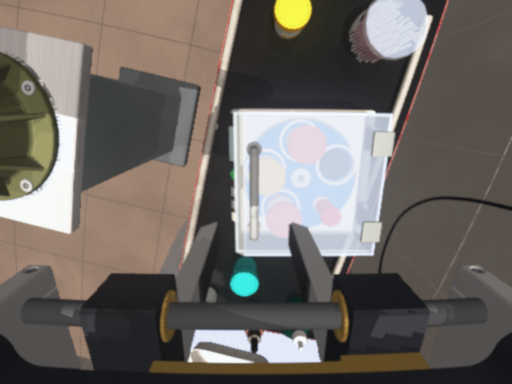

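Wrist view: the bar runs vertically at about (254,190) px, middle at (442.4, 34.7, 155.5), which matches the top camera and the given height. Next: descend, grip and swing along the arc.

jog_arm(plan=[0,0,-0.04,0,0,0,0,0,-0.08,0,0,0,0,0,-0.105,0,0,0,0,0,-0.114,0,0,0,0,0,-0.114,0,0,0,0,0,-0.114,0,0,0])

```text
clock: 2.15
eef_pos: [443.2, 34.9, 137.7]
eef_rot: [3.14, 0.0, 1.812]
wrist_force: [-0.5, 0.1, -0.9]
finger_gap: 49.8
finger_force: 0.0
```

jog_arm(plan=[0,0,0,0,0,0,0,0,0,0,0,0,0,0,0,0,0,0,0,0,0,0,0,0,0,0,0,0,0,0,0,0,0,0,0,0], claw=0.0, force=25)

```text
clock: 2.75
eef_pos: [442.3, 34.5, 136.4]
eef_rot: [-3.141, -0.0, 1.811]
wrist_force: [-3.9, -1.3, 3.0]
finger_gap: 9.0
finger_force: 25.0
```

```bash
python3 - <<'E'
import numpy as np
th=np.r_[2,np.linspace(6,96,19)]
p=np.radians(145.65-th); dx=158+191.38*np.cos(p); dz=191.38*np.sin(p)-108
print(", ".join(f"{.972*a/1e3:.4f},{.235*a/1e3:.4f},{b/1e3:.4f},0,0,0" for a,b in zip(dx,dz)))
E
```

```text
0.0038,0.0009,0.0054,0,0,0, 0.0118,0.0029,0.0159,0,0,0, 0.0228,0.0055,0.0282,0,0,0, 0.0349,0.0084,0.0394,0,0,0, 0.0478,0.0116,0.0494,0,0,0, 0.0616,0.0149,0.0583,0,0,0, 0.0760,0.0184,0.0659,0,0,0, 0.0910,0.0220,0.0722,0,0,0, 0.1065,0.0258,0.0772,0,0,0, 0.1224,0.0296,0.0807,0,0,0, 0.1385,0.0335,0.0828,0,0,0, 0.1547,0.0374,0.0834,0,0,0, 0.1709,0.0413,0.0825,0,0,0, 0.1870,0.0452,0.0803,0,0,0, 0.2028,0.0490,0.0766,0,0,0, 0.2183,0.0528,0.0714,0,0,0, 0.2332,0.0564,0.0650,0,0,0, 0.2476,0.0599,0.0572,0,0,0, 0.2612,0.0632,0.0481,0,0,0, 0.2740,0.0662,0.0379,0,0,0
```

jog_arm(plan=[0.0038,0.0009,0.0054,0,0,0,0.0118,0.0029,0.0159,0,0,0,0.0228,0.0055,0.0282,0,0,0,0.0349,0.0084,0.0394,0,0,0,0.0478,0.0116,0.0494,0,0,0,0.0616,0.0149,0.0583,0,0,0,0.076,0.0184,0.0659,0,0,0,0.091,0.022,0.0722,0,0,0,0.1065,0.0258,0.0772,0,0,0,0.1224,0.0296,0.0807,0,0,0])

```text
clock: 3.75
eef_pos: [565.9, 64.2, 218.2]
eef_rot: [3.141, 0.0, 1.811]
wrist_force: [-0.9, -2.1, -0.7]
finger_gap: 9.2
finger_force: 25.0
```

jog_arm(plan=[0.0161,0.0039,0.0021,0,0,0,0.0323,0.0078,0.0027,0,0,0,0.0485,0.0117,0.0018,0,0,0,0.0646,0.0156,-0.0004,0,0,0,0.0804,0.0194,-0.0041,0,0,0,0.0959,0.0232,-0.0093,0,0,0,0.1108,0.0268,-0.0157,0,0,0,0.1252,0.0303,-0.0235,0,0,0,0.1388,0.0336,-0.0326,0,0,0,0.1516,0.0366,-0.0428,0,0,0,0.1516,0.0366,-0.0428,0,0,0,0.1516,0.0366,-0.0428,0,0,0])

```text
clock: 4.95
eef_pos: [717.3, 100.8, 174.2]
eef_rot: [3.141, 0.0, 1.811]
wrist_force: [2.5, -1.0, -1.2]
finger_gap: 9.2
finger_force: 25.0
```

jog_arm(plan=[0,0,0,0,0,0,0,0,0,0,0,0,0,0,0,0,0,0,0,0,0,0,0,0,0,0,0,0,0,0], claw=0.045)

```text
clock: 5.45
eef_pos: [716.7, 100.8, 174.8]
eef_rot: [3.141, 0.0, 1.811]
wrist_force: [1.7, 0.1, 1.9]
finger_gap: 43.8
finger_force: 1.1
```

```bash
python3 - <<'E'
from h import *
print({k:v.round(2) for k,v in manip.read_state().items() if k in("eef_pos","wrist_force","joints")})
im,d,P=cloud("top"); np.savez("top2",im=im,P=P)
save(cv2.resize(im[90:275,120:386],None,fx=3,fy=3,interpolation=cv2.INTER_CUBIC),"top2.png")
E
```

```text
{'joints': array([ 0.09,  0.73,  0.96,  0.  ,  1.46, -0.15]), 'eef_pos': array([716.72, 100.81, 174.81]), 'wrist_force': array([1.75, 0.13, 1.94])}
```

View pics/top2.png

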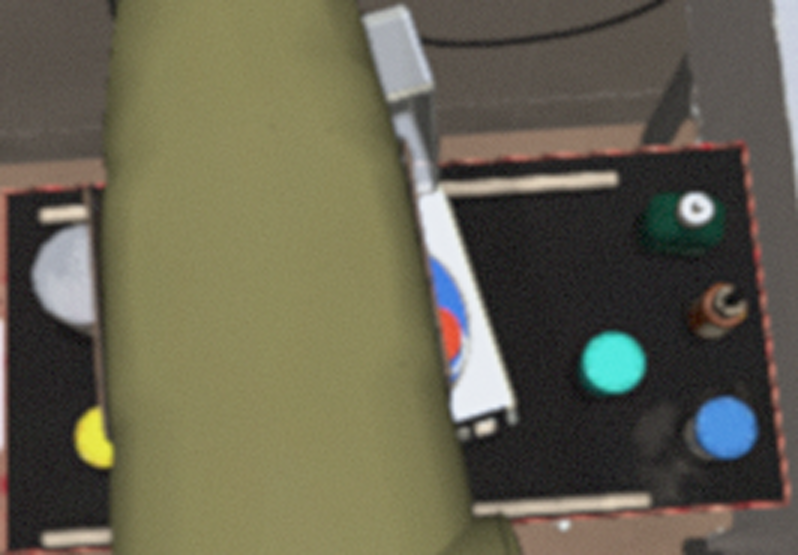

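The arm hides the cover, and the right edge of the tilted cover shows at (400,60). The finger is lightly holding the cover, so I follow it to the stop with a narrower opening and then lift off.

jog_arm(plan=[0,0,0,0,0,0,0.007,0.0017,-0.0065,0,0,0,0.0142,0.0034,-0.0138,0,0,0,0.0142,0.0034,-0.0138,0,0,0,0.0142,0.0034,-0.0138,0,0,0,0.0142,0.0034,-0.0138,0,0,0,0.0142,0.0034,-0.0138,0,0,0], claw=0.028)

```text
clock: 6.2
eef_pos: [730.8, 104.1, 160.9]
eef_rot: [3.141, 0.0, 1.811]
wrist_force: [0.8, -0.0, 0.1]
finger_gap: 28.0
finger_force: 0.0
```

jog_arm(plan=[0,0,0.02,0,0,0,0,0,0.05,0,0,0,0,0,0.09,0,0,0,0,0,0.12,0,0,0,0,0,0.14,0,0,0,0,0,0.14,0,0,0,0,0,0.14,0,0,0])

```text
clock: 6.9
eef_pos: [730.7, 104.1, 299.6]
eef_rot: [-3.141, -0.0, 1.811]
wrist_force: [-0.3, -0.5, -0.5]
finger_gap: 28.4
finger_force: 0.0
```

jog_arm(plan=[-0.04,-0.02,0,0,0,8,-0.08,-0.04,0,0,0,16,-0.12,-0.06,0,0,0,24,-0.16,-0.07,0,0,0,32,-0.181,-0.084,-0.02,0,0,40,-0.181,-0.084,-0.05,0,0,48,-0.181,-0.084,-0.05,0,0,56,-0.181,-0.084,-0.05,0,0,64,-0.181,-0.084,-0.05,0,0,72,-0.181,-0.084,-0.05,0,0,80,-0.181,-0.084,-0.05,0,0,88,-0.181,-0.084,-0.05,0,0,90,-0.181,-0.084,-0.05,0,0,90,-0.181,-0.084,-0.05,0,0,90,-0.181,-0.084,-0.05,0,0,90], claw=0.04)

```text
clock: 8.4
eef_pos: [549.6, 20.2, 250.0]
eef_rot: [3.141, -0.001, -2.903]
wrist_force: [-0.5, 0.2, 0.6]
finger_gap: 40.0
finger_force: 0.0
```

```bash
python3 - <<'E'
from h import *
s=manip.read_state(); print(s["clock"],s["joints"].round(3),s["eef_pos"],s["eef_rot"])
im,d,P=cloud("wrist"); np.savez("w2",im=im,P=P); save(im,"w2.png")
hsv=cv2.cvtColor(im,cv2.COLOR_RGB2HSV)
for nm,lo,hi in [("red",(0,130,80),(8,255,255)),("yel",(20,130,80),(35,255,255)),("blue",(100,150,60),(120,255,255)),("green",(45,130,60),(80,255,255))]:
    m=cv2.inRange(hsv,lo,hi)
    n,l,st,c=cv2.connectedComponentsWithStats(m)
    for i in range(1,n):
        if st[i,4]>30:
            q=P[l==i]; t=q[q[:,2]>np.nanpercentile(q[:,2],80)-4]
            print(nm,st[i],c[i].round(),"med",np.nanmedian(t,0).round(1),"mid",((np.nanpercentile(t,2,0)+np.nanpercentile(t,98,0))/2).round(1))
E
```

```text
8.4 [-0.03   0.27   1.456 -0.     1.417 -1.84 ] [549.55271868  20.16586607 249.96792548] [ 3.14137330e+00 -7.97026451e-04 -2.90258675e+00]
red [80 94 13 23 58] [ 88. 106.] med [ 506.3 -217.6   57.1] mid [ 508.2 -220.1   56.8]
red [ 231  114   37   38 1108] [249. 133.] med [489.5   0.8 111.9] mid [489.9   1.  112.1]
red [ 311  135   39   38 1140] [330. 153.] med [490.4  98.8 112.2] mid [490.4  99.1 112.2]
yel [288  98  30  35 709] [303. 116.] med [456.8  56.5 112. ] mid [457.8  57.6 112. ]
yel [416 122  34  34 899] [433. 139.] med [438.4 250.6  57.9] mid [438.7 251.   57.7]
blue [  79   11   37   41 1166] [97. 32.] med [ 413.4 -217.9   56.7] mid [ 413.7 -218.1   56.5]
blue [245  92  38  26 361] [264. 102.] med [451.   13.   53.3] mid [448.7   9.6  53.3]
blue [314 106  21  26 216] [324. 120.] med [453.9  95.1  53.4] mid [450.7  98.7  53.5]
blue [ 251  127   54   77 1156] [274. 168.] med [529.2  44.4  53.4] mid [533.4  51.6  53.5]
blue [226 137  28  50 601] [237. 162.] med [534.7  -5.4  53.4] mid [538.4  -6.4  53.5]
blue [309 169  21  23 173] [319. 178.] med [530.4 114.4  53.5] mid [534.7 111.8  53.5]
green [277  75  11  11  80] [282.  80.] med [420.4  28.9  46.4] mid [420.   29.1  46.5]
green [ 97 165  13  10  36] [105. 170.] med [ 593.8 -189.7   52. ] mid [ 592.2 -191.3   52.8]
```

View pics/w2.png

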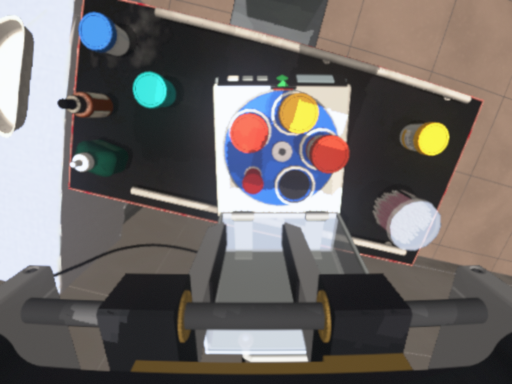

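```bash
python3 - <<'E'
from h import *
z=np.load("w2.npz"); im,P=z["im"],z["P"]
r=im.astype(int); m=(r[...,0]>1.8*r[...,1])&(r[...,0]>60); 
m[:160]=0;m[215:]=0;m[:,:235]=0;m[:,275:]=0
q=P[m]; t=q[(q[:,2]>100)]; print(len(q),len(t),np.nanpercentile(q[:,2],[5,50,95,99]),np.median(t,0),(t.min(0)+t.max(0))/2,np.ptp(t,axis=0))
print(cv2.minEnclosingCircle(t[:,:2].astype(np.float32)))
# seat floor ring: centre of grey floor
c=P[170:205,275:320]; s=c[(c[...,2]>58)&(c[...,2]<66)]; print("collar",len(s),cv2.fitEllipse(s[:,:2].astype(np.float32)) if len(s)>5 else 0)
E
```

```text
376 332 [ 81.94332088 109.48121458 110.88762725 111.21432611] [547.09883517  18.83704728 109.62495577] [547.77088929  19.2768544  107.38936756] [24.27860141 25.08339246  8.79369199]
((547.7659301757812, 19.244081497192383), 12.78018569946289)
collar 236 ((549.4996337890625, 80.00817108154297), (52.86578369140625, 53.72700500488281), 10.252546310424805)
```

Wrist view: the cover is open behind, with the knob at (252,181), the empty dark seat at (295,185) and the green mark at (282,80). The knob is at (548,19) with its top at z=110, radius 52 mm from the axis (506.3,50.1), which matches the description. Next: descend and grip the knob.

jog_arm(plan=[-0.0016,-0.0011,-0.05,0,0,0,-0.0016,-0.0011,-0.09,0,0,0,-0.0016,-0.0011,-0.12,0,0,0,-0.0016,-0.0011,-0.145,0,0,0,-0.0016,-0.0011,-0.165,0,0,0,-0.0016,-0.0011,-0.179,0,0,0,-0.0016,-0.0011,-0.179,0,0,0,-0.0016,-0.0011,-0.179,0,0,0])

```text
clock: 9.25
eef_pos: [548.5, 19.1, 72.2]
eef_rot: [-3.141, 0.001, -2.902]
wrist_force: [-0.7, -0.2, -0.5]
finger_gap: 40.0
finger_force: 0.0
```

jog_arm(plan=[0,0,0,0,0,0,0,0,0,0,0,0,0,0,0,0,0,0,0,0,0,0,0,0,0,0,0,0,0,0], claw=0.0, force=25)

```text
clock: 9.75
eef_pos: [549.0, 18.8, 72.5]
eef_rot: [-3.141, 0.002, -2.902]
wrist_force: [2.4, -4.1, 6.4]
finger_gap: 25.6
finger_force: 25.0
```

jog_arm(plan=[0,0,0.005,0,0,0,0,0,0.01,0,0,0,0,0,0.015,0,0,0,0,0,0.0185,0,0,0,0,0,0.0185,0,0,0,0,0,0.0185,0,0,0], force=30)

```text
clock: 10.35
eef_pos: [548.5, 18.6, 89.8]
eef_rot: [-3.141, 0.001, -2.902]
wrist_force: [7.5, -5.1, -7.3]
finger_gap: 25.0
finger_force: 30.0
```

```bash
python3 - <<'E'
from h import *
im,d,P=cloud("wrist"); r=im.astype(int)
m=(r[...,0]>1.8*r[...,1])&(r[...,0]>60)
q=P[m]; t=q[(q[:,2]>118)&(np.hypot(q[:,0]-548,q[:,1]-19)<30)]; print(len(t), np.nanpercentile(t,[5,50,95],0) if len(t) else 0)
save(im,"w3.png"); print(manip.read_state()["eef_pos"])
c=np.array([506.3,50.1]); A=np.radians(-36.8+np.r_[3,np.linspace(9,158.5,24)])
k0=c+52*np.array([np.cos(np.radians(-36.8)),np.sin(np.radians(-36.8))])
p=c+52*np.c_[np.cos(A),np.sin(A)]; D=(p-k0)/1e3
print(D[:14].round(4).tolist()); print((D[14:]-D[13]).round(4).tolist())
E
```

```text
1431 [[536.46652735   8.05712044 121.82001638]
 [545.63660446  18.28442664 126.59667443]
 [557.02398501  29.19946184 127.66689638]]
[548.48568478  18.57725646  89.69394388]
[[0.0016, 0.0022], [0.0044, 0.0069], [0.0068, 0.0123], [0.0086, 0.0179], [0.0098, 0.0236], [0.0103, 0.0295], [0.0102, 0.0354], [0.0094, 0.0412], [0.0079, 0.047], [0.0058, 0.0525], [0.0031, 0.0577], [-0.0002, 0.0626], [-0.004, 0.0671], [-0.0084, 0.0711]]
[[-0.0047, 0.0035], [-0.0098, 0.0065], [-0.0152, 0.0088], [-0.0209, 0.0105], [-0.0267, 0.0116], [-0.0326, 0.012], [-0.0385, 0.0118], [-0.0443, 0.0109], [-0.05, 0.0093], [-0.0554, 0.0071], [-0.0606, 0.0043]]
```

The knob top went from 110 to about 127, so the pin is lifted about 17 mm. Next: swing it round.

jog_arm(plan=[0.0016,0.0022,0,0,0,0,0.0044,0.0069,0,0,0,0,0.0068,0.0123,0,0,0,0,0.0086,0.0179,0,0,0,0,0.0098,0.0236,0,0,0,0,0.0103,0.0295,0,0,0,0,0.0102,0.0354,0,0,0,0,0.0094,0.0412,0,0,0,0,0.0079,0.047,0,0,0,0,0.0058,0.0525,0,0,0,0,0.0031,0.0577,0,0,0,0,-0.0002,0.0626,0,0,0,0,-0.004,0.0671,0,0,0,0,-0.0084,0.0711,0,0,0,0])

```text
clock: 11.8
eef_pos: [539.1, 89.8, 89.2]
eef_rot: [-3.141, -0.002, -2.901]
wrist_force: [0.4, -7.6, -6.7]
finger_gap: 25.5
finger_force: 30.0
```

jog_arm(plan=[-0.0047,0.0035,0.0005,0,0,0,-0.0098,0.0065,0.0005,0,0,0,-0.0152,0.0088,0.0005,0,0,0,-0.0209,0.0105,0.0005,0,0,0,-0.0267,0.0116,0.0005,0,0,0,-0.0326,0.012,0.0005,0,0,0,-0.0385,0.0118,0.0005,0,0,0,-0.0443,0.0109,0.0005,0,0,0,-0.05,0.0093,0.0005,0,0,0,-0.0554,0.0071,0.0005,0,0,0,-0.0606,0.0043,0.0005,0,0,0,-0.0606,0.0043,0.0005,0,0,0,-0.0606,0.0043,0.0005,0,0,0])

```text
clock: 13.1
eef_pos: [479.0, 94.8, 90.4]
eef_rot: [3.141, -0.0, -2.901]
wrist_force: [0.9, 2.3, -5.5]
finger_gap: 25.2
finger_force: 30.1
```

```bash
python3 - <<'E'
from h import *
s=manip.read_state(); print(s["eef_pos"],s["wrist_force"],s["finger_gap"])
im,d,P=cloud("wrist"); r=im.astype(int); np.savez("w4",im=im,P=P); save(im,"w4.png")
x=s["eef_pos"]
m=(r[...,0]>1.8*r[...,1])&(r[...,0]>60)
q=P[m]; t=q[(q[:,2]>90)&(np.hypot(q[:,0]-x[0],q[:,1]-x[1])<28)]; print(len(t), np.nanpercentile(t,[5,50,95],0) if len(t) else 0)
c=P[(P[...,2]>58)&(P[...,2]<66)&(np.hypot(P[...,0]-455.8,P[...,1]-37.8)<40)]
print(len(c),cv2.fitEllipse(c[:,:2].astype(np.float32)) if len(c)>20 else 0)
E
```

```text
[479.02058486  94.77353048  90.41088964] [ 0.92770139  2.30018252 -5.49844966] 25.214127559141318
1841 [[473.15786275  85.47271948  95.45121196]
 [479.95594117  95.64867633 124.12484212]
 [493.58188042 106.64577806 125.80413249]]
1286 ((458.0009765625, 40.87263488769531), (52.54471969604492, 67.26982879638672), 39.04099655151367)
```

View pics/w4.png

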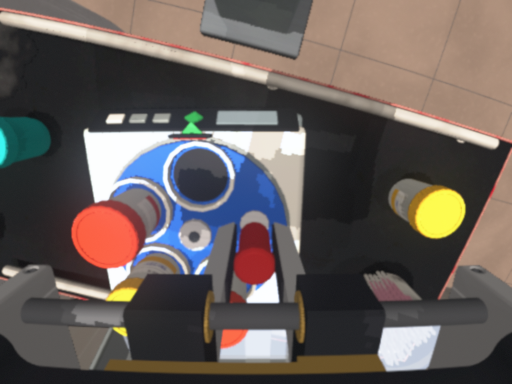

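Wrist view: the empty seat at (198,173) sits under the green diamond at (193,122), and the knob is held at (255,262). Next: lower and release.

jog_arm(plan=[0,0,-0.004,0,0,0,0,0,-0.008,0,0,0,0,0,-0.012,0,0,0,0,0,-0.012,0,0,0])

```text
clock: 13.55
eef_pos: [480.0, 94.9, 79.8]
eef_rot: [3.141, 0.002, -2.901]
wrist_force: [-5.6, 4.7, 15.2]
finger_gap: 25.0
finger_force: 30.1
```

jog_arm(plan=[0,0,0,0,0,0,0,0,0,0,0,0,0,0,0,0,0,0,0,0,0,0,0,0,0,0,0,0,0,0,0,0,0,0,0,0], claw=0.036)

```text
clock: 14.15
eef_pos: [479.2, 94.4, 78.5]
eef_rot: [-3.142, -0.0, -2.901]
wrist_force: [0.6, 0.2, -0.3]
finger_gap: 35.9
finger_force: 0.0
```

jog_arm(plan=[0,0,0.03,0,0,0,0,0,0.07,0,0,0,0,0,0.11,0,0,0,0,0,0.14,0,0,0,0,0,0.16,0,0,0,0,0,0.16,0,0,0,0,0,0.16,0,0,0])

```text
clock: 14.85
eef_pos: [479.0, 94.4, 237.8]
eef_rot: [3.142, -0.0, -2.902]
wrist_force: [-0.2, 0.0, -1.2]
finger_gap: 36.2
finger_force: 0.0
```

```bash
python3 - <<'E'
from h import *
s=manip.read_state(); print(s["clock"],s["eef_pos"],s["wrist_force"],s["finger_gap"])
im,d,P=cloud("wrist"); r=im.astype(int); np.savez("w5",im=im,P=P); save(im,"w5.png")
m=(r[...,0]>1.8*r[...,1])&(r[...,0]>60)
q=P[m]; q=q[np.hypot(q[:,0]-479,q[:,1]-94)<28]; t=q[q[:,2]>104]
print(len(q),np.nanpercentile(q[:,2],[50,95]),cv2.minEnclosingCircle(t[:,:2].astype(np.float32)))
c=P[(P[...,2]>59)&(P[...,2]<66)&(np.hypot(P[...,0]-455.8,P[...,1]-37.8)<33)]
print(len(c),cv2.fitEllipse(c[:,:2].astype(np.float32)),(c.min(0)+c.max(0))/2,np.ptp(c,axis=0))
hsv=cv2.cvtColor(im,cv2.COLOR_RGB2HSV)
m=cv2.inRange(hsv,(100,150,60),(120,255,255))>0
q=P[m]; q=q[(q[:,1]<-150)]; 
if len(q): 
    q=q[q[:,2]>50]; print("blue cup",len(q),q.mean(0),cv2.minEnclosingCircle(q[:,:2].astype(np.float32)))
E
```

```text
14.85 [479.03292298  94.41948267 237.7817942 ] [-0.16093754  0.03770319 -1.18466294] 36.2385414855554
442 [115.00956488 116.70399949] ((481.9630126953125, 91.2310562133789), 18.807432174682617)
337 ((456.37615966796875, 42.440364837646484), (51.56089782714844, 59.14988327026367), 42.001564025878906) [456.30327941  39.95030169  61.11751178] [58.82068865 61.50545513  3.94029785]
blue cup 964 [ 412.74251566 -215.88580722   56.22617742] ((413.11041259765625, -218.98248291015625), 23.243494033813477)
```

```bash
python3 - <<'E'
from h import *
z=np.load("w5.npz"); im,P=z["im"],z["P"]
r=im.astype(int); m=(r[...,0]>1.8*r[...,1])&(r[...,0]>60)
rr=np.hypot(P[...,0]-480,P[...,1]-93)<30; k=m&rr&(P[...,2]>112)
t=P[k]; print("knob top",len(t),np.median(t,0),(np.percentile(t,2,0)+np.percentile(t,98,0))/2,np.percentile(t,98,0)-np.percentile(t,2,0))
hsv=cv2.cvtColor(im,cv2.COLOR_RGB2HSV)
for nm,lo,hi in [("red",(0,130,80),(8,255,255)),("yel",(20,130,80),(35,255,255)),("green",(45,130,60),(80,255,255))]:
    n,l,st,c=cv2.connectedComponentsWithStats(cv2.inRange(hsv,lo,hi))
    for i in range(1,n):
        if st[i,4]>40:
            q=P[l==i]; q=q[q[:,2]>np.nanpercentile(q[:,2],70)-3]; print(nm,c[i].round(),st[i,4],((np.percentile(q,2,0)+np.percentile(q,98,0))/2).round(1))
u,v=np.where(k)[1].mean(),np.where(k)[0].mean(); print(u,v)
y0,x0=max(0,int(v)-130),max(0,int(u)-160)
save(cv2.resize(im[y0:y0+200,x0:x0+260],None,fx=3,fy=3,interpolation=cv2.INTER_CUBIC),"w5c.png")
E
```

```text
knob top 363 [483.54503243  96.38682937 115.20438594] [484.05283415  92.25339279 177.28078776] [ 21.95942667  31.69112242 127.8483621 ]
red [ 28. 145.] 59 [ 507.3 -219.3   57.2]
red [170. 183.] 1080 [495.5  -0.6 111.9]
red [238. 235.] 650 [542.9  90.3 112.1]
yel [371. 176.] 914 [438.2 250.8  57.7]
yel [185. 230.] 909 [551.2  25.6 111.9]
green [216. 119.] 98 [420.3  29.6  45.9]
252.82920110192836 194.85674931129478
```

View pics/w5c.png

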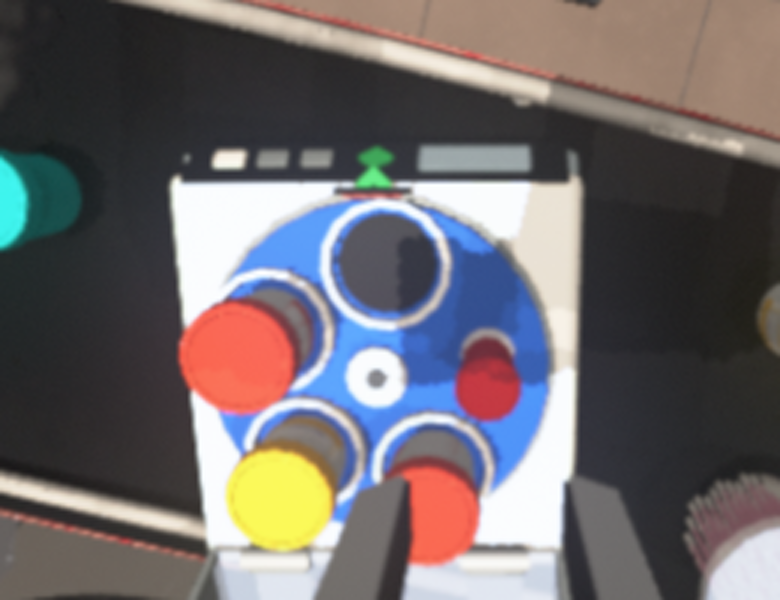

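Crop: the seat (387,263) is about 5° short of the hub–green line (377,378)–(376,160). The knob stands about 5 mm high at about 116°, where it should be at 121.7°, so it slipped along the pads. I'll regrip with the fingers closing tangentially so they push positively.

jog_arm(plan=[0.0046,0.0021,0,0,0,-8.5,0.0046,0.0021,0,0,0,-17,0.0046,0.0021,0,0,0,-25.5,0.0046,0.0021,0,0,0,-34,0.0046,0.0021,0,0,0,-42.5,0.0046,0.0021,-0.02,0,0,-51,0.0046,0.0021,-0.04,0,0,-59.5,0.0046,0.0021,-0.06,0,0,-68,0.0046,0.0021,-0.08,0,0,-76,0.0046,0.0021,-0.1,0,0,-76,0.0046,0.0021,-0.125,0,0,-76,0.0046,0.0021,-0.145,0,0,-76,0.0046,0.0021,-0.16,0,0,-76,0.0046,0.0021,-0.168,0,0,-76,0.0046,0.0021,-0.168,0,0,-76,0.0046,0.0021,-0.168,0,0,-76], claw=0.038)

```text
clock: 16.5
eef_pos: [483.8, 96.6, 70.7]
eef_rot: [-3.141, -0.0, 2.055]
wrist_force: [-0.0, 0.2, -0.5]
finger_gap: 38.2
finger_force: 0.0
```

jog_arm(plan=[0,0,0,0,0,0,0,0,0,0,0,0,0,0,0,0,0,0,0,0,0,0,0,0], claw=0.0, force=20)

```text
clock: 16.9
eef_pos: [484.0, 96.6, 70.9]
eef_rot: [3.141, 0.0, 2.055]
wrist_force: [-0.9, 0.2, 3.0]
finger_gap: 25.7
finger_force: 20.0
```

jog_arm(plan=[0,0,0.004,0,0,0,0,0,0.008,0,0,0,-0.0025,-0.001,0.008,0,0,0,-0.0048,-0.0022,0.008,0,0,0,-0.0048,-0.0022,0.008,0,0,0,-0.0048,-0.0022,0.004,0,0,0,-0.0048,-0.0022,0,0,0,0,-0.0048,-0.0022,-0.004,0,0,0,-0.0048,-0.0022,-0.0055,0,0,0,-0.0048,-0.0022,-0.0055,0,0,0])

```text
clock: 17.9
eef_pos: [479.2, 94.9, 65.7]
eef_rot: [3.14, -0.0, 2.056]
wrist_force: [-0.8, 5.2, 3.5]
finger_gap: 25.5
finger_force: 20.0
```

jog_arm(plan=[0,0,0,0,0,0,0,0,0,0,0,0,0,0,0,0,0,0,0,0,0,0,0,0,0,0,0,0,0,0], claw=0.038)

```text
clock: 18.4
eef_pos: [479.0, 94.3, 65.0]
eef_rot: [-3.141, -0.0, 2.055]
wrist_force: [-0.2, 0.5, -0.8]
finger_gap: 37.9
finger_force: 0.0
```

jog_arm(plan=[0,0,0.03,0,0,0,0,0,0.07,0,0,0,0,0,0.11,0,0,0,0,0,0.15,0,0,0,0,0,0.18,0,0,0,0,0,0.18,0,0,0,0,0,0.18,0,0,0])

```text
clock: 19.1
eef_pos: [478.9, 94.3, 244.9]
eef_rot: [3.141, 0.0, 2.055]
wrist_force: [0.5, -0.4, -0.5]
finger_gap: 38.1
finger_force: 0.0
```

```bash
python3 - <<'E'
from h import *
s=manip.read_state(); print(s["clock"],s["eef_pos"],s["wrist_force"],s["finger_gap"])
im,d,P=cloud("wrist"); np.savez("w6",im=im,P=P)
r=im.astype(int); m=(r[...,0]>1.8*r[...,1])&(r[...,0]>60)
t=P[m&(np.hypot(P[...,0]-480,P[...,1]-94)<22)&(P[...,2]>104)]
print("knob top",len(t),np.median(t,0),np.percentile(t[:,2],[25,75,95]),cv2.minEnclosingCircle(t[:,:2].astype(np.float32)))
hsv=cv2.cvtColor(im,cv2.COLOR_RGB2HSV)
for nm,lo,hi in [("red",(0,130,80),(8,255,255)),("yel",(20,130,80),(35,255,255)),("green",(45,130,60),(80,255,255))]:
    n,l,st,c=cv2.connectedComponentsWithStats(cv2.inRange(hsv,lo,hi))
    for i in range(1,n):
        if st[i,4]>40:
            q=P[l==i]; q=q[q[:,2]>np.nanpercentile(q[:,2],70)-3]; o=(np.percentile(q,2,0)+np.percentile(q,98,0))/2
            print(nm,c[i].round(),st[i,4],o.round(1),np.hypot(*(o[:2]-[506.3,50.1])).round(1),np.degrees(np.arctan2(o[1]-50.1,o[0]-506.3)).round(1))
save(cv2.resize(im[60:250,120:380],None,fx=3,fy=3,interpolation=cv2.INTER_CUBIC),"w6.png")
E
```

```text
19.1 [478.94695684  94.334028   244.87232637] [ 0.4873607  -0.42774654 -0.48886647] 38.11386252694193
knob top 387 [478.24295879  94.7934288  109.45599564] [108.86764067 110.07324911 262.84285262] ((476.7936706542969, 91.70687103271484), 16.852436065673828)
red [296. 211.] 856 [539.6  92.3 112. ] 53.8 51.8
red [237. 258.] 795 [493.4  29.7 186.1] 24.2 -122.3
yel [283.  53.] 1248 [438.7 251.8  57.5] 212.7 108.5
yel [276. 257.] 452 [531.   54.8 192.4] 25.1 10.9
green [195. 194.] 70 [420.7  30.   50.8] 88.0 -166.8
green [231. 344.] 86 [ 585.5 -192.8   56.9] 255.5 -71.9
```

View pics/w6.png

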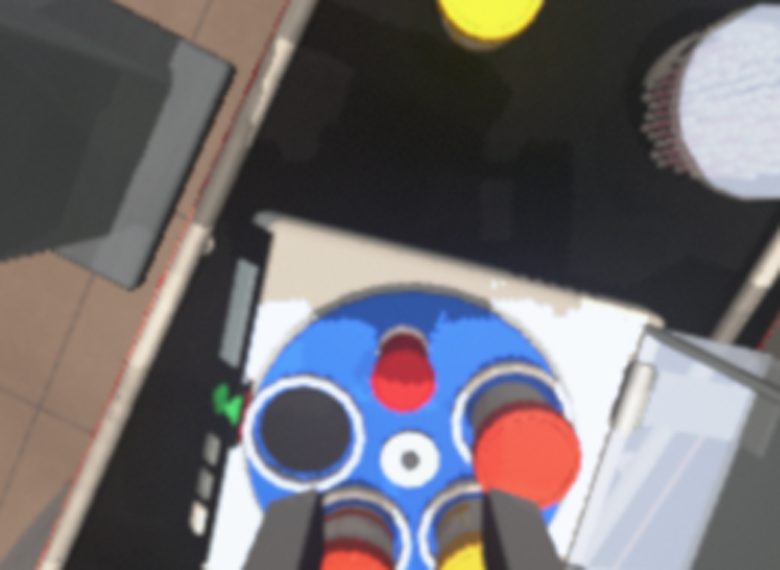

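Crop: the seat (305,432) faces the green diamond (228,403). The knob top is at z=109.5 (fully down) at 122°, so it is locked, and the cover is open at lower right. Next: the blue cup.

jog_arm(plan=[-0.01,-0.045,0,0,0,-3,-0.02,-0.09,0,0,0,-7,-0.03,-0.135,0,0,0,-14,-0.04,-0.18,0,0,0,-14,-0.05,-0.225,-0.02,0,0,-14,-0.058,-0.27,-0.045,0,0,-14,-0.066,-0.313,-0.045,0,0,-14,-0.066,-0.313,-0.045,0,0,-14,-0.066,-0.313,-0.045,0,0,-14,-0.066,-0.313,-0.045,0,0,-14], claw=0.066)

```text
clock: 20.15
eef_pos: [413.0, -217.8, 199.5]
eef_rot: [-3.141, -0.001, 1.812]
wrist_force: [0.3, 0.5, -0.2]
finger_gap: 66.1
finger_force: 0.0
```

```bash
python3 - <<'E'
from h import *
s=manip.read_state(); print(s["clock"],s["eef_pos"],s["eef_rot"],s["finger_gap"])
for nm in("wrist","top"):
    im,d,P=cloud(nm)
    hsv=cv2.cvtColor(im,cv2.COLOR_RGB2HSV)
    m=(cv2.inRange(hsv,(100,130,50),(118,255,255))>0)&(np.hypot(P[...,0]-413,P[...,1]+219)<40)&(P[...,2]>50)
    q=P[m]; 
    if len(q)>20: print(nm,len(q),q.mean(0),cv2.minEnclosingCircle(q[:,:2].astype(np.float32)),np.median(q[:,2]))
E
```

```text
20.15 [ 413.02075168 -217.78890804  199.49900711] [-3.14096464e+00 -8.69346793e-04  1.81154121e+00] 66.14731675844467
wrist 1050 [ 412.85872114 -218.76963483   57.02117362] ((413.0666198730469, -219.6425323486328), 22.817279815673828) 57.09195906751671
top 295 [ 413.62601155 -219.2153202    57.97068745] ((413.7613830566406, -219.44039916992188), 22.886093139648438) 57.97904174050802
```

jog_arm(plan=[0,-0.0007,-0.045,0,0,0,0,-0.0007,-0.09,0,0,0,0,-0.0007,-0.125,0,0,0,0,-0.0007,-0.15,0,0,0,0,-0.0007,-0.165,0,0,0,0,-0.0007,-0.1705,0,0,0,0,-0.0007,-0.1705,0,0,0,0,-0.0007,-0.1705,0,0,0])

```text
clock: 21.05
eef_pos: [413.5, -219.3, 30.4]
eef_rot: [3.141, 0.001, 1.812]
wrist_force: [-0.5, -0.0, -1.2]
finger_gap: 66.0
finger_force: 0.0
```

jog_arm(plan=[0,0,0,0,0,0,0,0,0,0,0,0,0,0,0,0,0,0,0,0,0,0,0,0,0,0,0,0,0,0], claw=0.03, force=12)

```text
clock: 21.55
eef_pos: [413.2, -219.5, 29.9]
eef_rot: [3.141, 0.001, 1.811]
wrist_force: [-1.3, 1.1, 4.5]
finger_gap: 44.8
finger_force: 12.0
```

jog_arm(plan=[0,0,0.02,0,0,0,0,0,0.05,0,0,0,0,0,0.09,0,0,0,0,0,0.125,0,0,0,0,0,0.15,0,0,0,0,0,0.15,0,0,0])

```text
clock: 22.15
eef_pos: [414.0, -220.0, 182.6]
eef_rot: [3.138, 0.004, 1.811]
wrist_force: [-0.1, 0.1, -1.1]
finger_gap: 44.5
finger_force: 12.0
```

```bash
python3 - <<'E'
from h import *
s=manip.read_state(); print(s["clock"],s["eef_pos"],s["eef_rot"],s["finger_gap"],s["finger_force"])
im,d,P=cloud("wrist"); save(im,"w7.png")
hsv=cv2.cvtColor(im,cv2.COLOR_RGB2HSV)
m=(cv2.inRange(hsv,(100,130,50),(118,255,255))>0)&(np.hypot(P[...,0]-413,P[...,1]+219)<50)
q=P[m]; q=q[np.abs(q[:,2]-209)<12]; print(len(q))
A=np.c_[q[:,:2]-q[:,:2].mean(0),np.ones(len(q))]; print(np.linalg.lstsq(A,q[:,2],rcond=None)[0],cv2.minEnclosingCircle(q[:,:2].astype(np.float32)))
E
```

```text
22.15 [ 414.04595487 -219.98200362  182.58740875] [3.13790166 0.00384384 1.81089895] 44.5144181478494 11.999950559693389
3797
[-6.27462886e-05 -5.14557944e-02  2.09188991e+02] ((414.23876953125, -219.72476196289062), 22.86017417907715)
```

jog_arm(plan=[0.005,0.03,0,0,0,0,0.0116,0.07,0,0,0,0,0.0182,0.11,0,0,0,0,0.0248,0.15,0,0,0,0,0.0315,0.19,0,0,0,0,0.038,0.23,0,0,0,0,0.0415,0.25,0,0,0,0,0.0426,0.257,0,0,0,0,0.0426,0.257,0,0,0,0,0.0426,0.257,0,0,0,0,0.0426,0.257,0,0,0,0])

```text
clock: 23.3
eef_pos: [455.5, 36.6, 179.3]
eef_rot: [-3.141, 0.0, 1.81]
wrist_force: [-0.2, 0.3, 0.3]
finger_gap: 44.9
finger_force: 12.0
```

```bash
python3 - <<'E'
from h import *
s=manip.read_state(); print(s["clock"],s["eef_pos"],s["eef_rot"],s["finger_gap"])
def collar(P,nm):
    c=P[(P[...,2]>59.5)&(P[...,2]<66)&(np.abs(np.hypot(P[...,0]-455.8,P[...,1]-37.7)-26)<6)][:,:2]
    if len(c)<20: print(nm,len(c));return
    A=np.c_[2*c,np.ones(len(c))]; x=np.linalg.lstsq(A,(c**2).sum(1),rcond=None)[0]
    print(nm,len(c),x[:2],np.sqrt(x[2]+x[0]**2+x[1]**2),c.min(0),c.max(0))
collar(np.load("w6.npz")["P"],"w6")
im,d,P=cloud("wrist"); np.savez("w8",im=im,P=P); collar(P,"w8"); save(im,"w8.png")
q=P[(np.abs(P[...,2]-209)<8)&(np.hypot(P[...,0]-456,P[...,1]-38)<40)]
hsv=cv2.cvtColor(im,cv2.COLOR_RGB2HSV)
m=(cv2.inRange(hsv,(100,130,50),(118,255,255))>0)&(np.abs(P[...,2]-207)<10)&(np.hypot(P[...,0]-456,P[...,1]-38)<40)
q=P[m]; print(len(q),cv2.minEnclosingCircle(q[:,:2].astype(np.float32)),np.linalg.lstsq(np.c_[q[:,:2]-q[:,:2].mean(0),np.ones(len(q))],q[:,2],rcond=None)[0])
E
```

```text
23.3 [455.48282216  36.64316509 179.29014414] [-3.14114720e+00  9.88635538e-06  1.80951128e+00] 44.87613856908662
w6 255 [455.68487557  38.25077579] 26.687972729748253 [427.68065285   9.52216152] [484.0638226   66.51228734]
w8 302 [455.69831859  38.23168985] 26.618692986772484 [427.53020237  15.44673938] [483.98131031  66.66335307]
3871 ((455.6988220214844, 36.452049255371094), 23.038185119628906) [ 1.82055596e-04 -4.13723270e-02  2.05972101e+02]
```

View pics/w8.png

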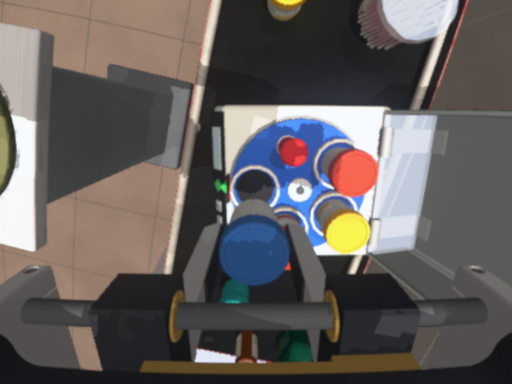

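Wrist view: the cup is held upright at (254,248), with the seat just behind it at (256,187). The collar fit gives (455.7,38.2), against a computed load point of (455.8,37.7). Next: lower.

jog_arm(plan=[0.0001,0.0005,-0.03,0,0,0,0.0001,0.0005,-0.055,0,0,0,0.0001,0.0005,-0.072,0,0,0,0.0001,0.0005,-0.08,0,0,0,0.0001,0.0005,-0.086,0,0,0,0.0001,0.0005,-0.091,0,0,0,0.0001,0.0005,-0.094,0,0,0,0.0001,0.0005,-0.0955,0,0,0,0.0001,0.0005,-0.0955,0,0,0])

```text
clock: 24.25
eef_pos: [455.8, 38.2, 84.2]
eef_rot: [3.141, 0.0, 1.811]
wrist_force: [-0.2, -0.5, 0.3]
finger_gap: 44.8
finger_force: 12.0
```

jog_arm(plan=[0,0,0,0,0,0,0,0,-0.001,0,0,0,0,0,-0.001,0,0,0])

```text
clock: 24.55
eef_pos: [456.1, 38.2, 83.8]
eef_rot: [3.14, 0.0, 1.811]
wrist_force: [-1.7, 0.4, 7.1]
finger_gap: 44.7
finger_force: 12.0
```

Floor contact felt (7 N upward) at the expected height. Release and lift.

jog_arm(plan=[0,0,0,0,0,0,0,0,0,0,0,0,0,0,0,0,0,0,0,0,0,0,0,0], claw=0.062)

```text
clock: 24.95
eef_pos: [455.7, 38.2, 83.0]
eef_rot: [-3.141, 0.0, 1.811]
wrist_force: [0.1, -0.8, -0.1]
finger_gap: 62.2
finger_force: 0.0
```

jog_arm(plan=[0,0,0.02,0,0,0,0,0,0.05,0,0,0,0,0,0.09,0,0,0,0,0,0.13,0,0,0,0,0,0.15,0,0,0,0,0,0.15,0,0,0,0,0,0.15,0,0,0])

```text
clock: 25.65
eef_pos: [455.5, 38.2, 232.3]
eef_rot: [-3.141, -0.0, 1.811]
wrist_force: [-0.6, 0.1, 0.9]
finger_gap: 61.7
finger_force: 0.0
```

```bash
python3 - <<'E'
from h import *
s=manip.read_state(); print(s["clock"],s["eef_pos"],s["wrist_force"],s["finger_gap"])
im,d,P=cloud("wrist"); np.savez("w9",im=im,P=P); save(im,"w9.png")
hsv=cv2.cvtColor(im,cv2.COLOR_RGB2HSV)
m=(cv2.inRange(hsv,(95,100,40),(120,255,255))>0)&(P[...,2]>104)&(P[...,2]<122)&(np.hypot(P[...,0]-456,P[...,1]-38)<35)
q=P[m]; print(len(q),q.mean(0),cv2.minEnclosingCircle(q[:,:2].astype(np.float32)),np.linalg.lstsq(np.c_[q[:,:2]-q[:,:2].mean(0),np.ones(len(q))],q[:,2],rcond=None)[0])
r=im.astype(int); m=(r[...,0]>1.8*r[...,1])&(r[...,0]>60)
t=P[m&(np.hypot(P[...,0]-479,P[...,1]-94)<20)&(P[...,2]>104)&(P[...,2]<130)]; print("knob",len(t),np.median(t,0))
E
```

```text
25.65 [455.49548333  38.17739068 232.31008691] [-0.55639645  0.06232868  0.85431763] 61.65763985740689
1161 [456.07764862  38.99069453 111.04283466] ((455.77716064453125, 37.75703048706055), 22.844253540039062) [-5.71307715e-03 -1.01469773e-02  1.11042835e+02]
knob 435 [478.91497524  95.17443581 109.4985315 ]
```

View pics/w9.png

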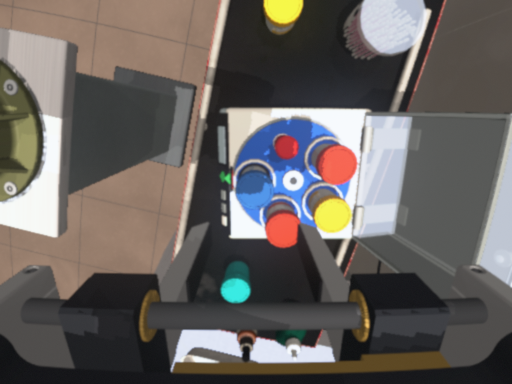

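The blue cup at (254,186) is upright in the seat at the green mark. It is centred at (455.8,37.8), and its lid reads level with the neighbouring cups. The knob is down, the cover is open, and the other items on the trolley that are in view look undisturbed.

```bash
python3 -c "
from cell import manip
print(manip.sign_off())"
```

```text
the job is handed in; nothing more can be done
None
```

I handed the job in at about 26 s: the cover stands open, the carousel is locked with its empty seat at the green mark, and the blue-lidded cup is upright in that seat; sign-off returned no verdict.

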